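# Clamp a connecting rod to the set force

### The job

Draw the connecting rod out of the blue storage rack and load it into the green screw-clamp fixture: big end foremost, flat, slid fully home under the open clamp foot against the stop. Then turn the red bar clockwise until the orange indicator tab has popped right out of the dark block above the foot, stop there without overtightening, and let go. Leave the spanner in the rack and the oil filter, the piston and the tape roll as they stand.

Things in the scene. Friction and masses are not known exactly. Their poses are not given: they have to be found in the camera images.
- rod_big_end (a point): Grey steel connecting rod, loose, 0.35 kg, 187 mm long, 22 mm thick, lying flat. Point: centre of its big end (ring with a bore, 68 mm wide and long), half-way up. Axes: y along the rod from small to big end, x across, z up. Rod reaches 34 mm ahead (+y), 154 mm behind. Starts on the bench in a rack tunnel, only the big end sticking out; comes out only along +y.
- rod_shank (a point): Middle of the same rod's shank, half-way up, 80 mm behind rod_big_end; same axes. The shank (24 mm wide, 14 mm thick) runs from 48 mm ahead of this point to 40 mm behind it; then comes the small end, 36 mm wide. Covered by the rack's roof at the start.
- rack: Fixed blue sheet-metal rack, 158 mm wide (x), 36 mm high. Two straight tunnels along its y, open underneath and at the mouth: inner width 56, inner height 32 mm, centre lines at x = -45 and +45 mm. Origin on the bench; roof from y = -102 mm to the mouth at y = +22 mm; back closed. One tunnel holds the rod, the other a spanner; which is which varies.
- fixture: Fixed clamping fixture, base 124 x 268 x 6 mm (y -126 to +142 mm). Origin on the bench on the nest's centre line; y along the nest toward the clamp, z up. Rod slides in along +y, big end first. Big-end seat 18 mm above the bench, y 15 to 95; small-end seat same height, 60 mm wide, y -125 to -58; between them the base is only 6 mm high, so fingers can go below the shank.
- nest_home (a point): Where rod_big_end lies when home: at x = 0, y = 60, z = 29 mm of the fixture, same axes. Cheeks 72 mm apart (y from -32 mm of this point, tops 38 mm above the bench) guide the big end; their lead-ins flare to about 93 mm apart at y = -60 mm. Stop wall 34.5 mm ahead (+y). A seated rod's top is 40 mm above the bench.
- clamp_foot: Steel foot of the clamp right above nest_home, 60 mm across the fixture, 22 mm along, 8 mm thick; origin at the centre of its underside, 47 mm above the bench with the bar at 0. Above it the dark indicator block (44 x 28 x 16 mm), which moves down with it, and a fixed green arm (30 mm wide, 80 to 96 mm above the bench, from 16 mm before nest_home back to a column 41 to 79 mm behind it).
- bar_grip (a point): Centre of the red T-bar that turns the clamp screw, straight above nest_home, 123 mm above the bench; its height never changes. Bar 64 mm long, 14 mm thick, 26 mm high (110 to 136 mm above the bench). Axes turn with it: x along the bar, y across its thickness, z up.
- clamp_bar (a joint): Turn of the red bar, rad, 0 to 6.5; grows clockwise seen from above. Starts at 0 to 0.5; at 0 the bar lies along the fixture's x. Lowers the foot 3.5 mm per rad, friction about 0.15 N m, stays where left. Foot meets a seated rod at about 2.0 rad, tab right out at about 3.1; much beyond 3.4 the clamp is overtightened.
- clamp_tab (a joint): How far the orange indicator tab (20 mm wide, 9 mm high) stands out of the dark block, m: 0 flush (slack), 0.016 right out. Comes out only when the foot presses on a rod: flush up to about 11 N, then it pops out as the sprung foot gives its 4 mm (15 N at full travel, where the foot meets its stop).
- tab_end (a point): Centre of the outer end face of the orange tab, on the fixture's -x side of the dark block, over nest_home, 67 mm above the bench with the bar at 0 (sinks with the foot); moves out along the fixture's -x by the tab's travel.
- rack_spanner: Loose grey spanner 34 x 191 x 6 mm lying in the other tunnel along the rack's y, one end sticking out; origin at its centre on the bench. Leave alone.
- oil_filter: Loose dark blue oil filter, 78 mm diameter, 86 mm high, standing between rack and fixture; origin at the centre of its underside. Leave alone.
- piston: Loose grey engine piston, 81 mm diameter, 61 mm high, standing on its skirt, behind the work; origin at the centre of its underside. Leave alone.
- tape_roll: Loose black roll of tape, 89 mm diameter, 19 mm high, lying at the front; origin at the centre of its underside. Leave alone.
- conrod: The connecting rod as a whole: origin on its underside, 60 mm behind rod_big_end and 4 mm to the +x side of its centre line; same axes.

How it is judged (in metres and radians):
On the way:
1. the rod lies fully home in the nest under the still slack clamp (x of rod_big_end in the frame of fixture between -0.005 and 0.005 m and y of rod_big_end in the frame of fixture between 0.054 and 0.066 m and z of rod_big_end in the frame of fixture between 0.025 and 0.033 m and angle between the y axis of rod_big_end and the y axis of fixture, either way round below 0.1 rad and value of joint clamp_tab below 0.003 m and contact force between the fingers and conrod below 0.5 N), for 0.2 s.
At the end, for the whole second after the job is handed in: Rod flat in the nest, big end to the stop: big-end centre within 5 mm of the centre line, 6 mm of home along it and 4 mm of seat height, aligned within 0.1 rad; orange tab out at least 12.5 of its 16 mm, foot pressing on the rod with over 5 N; rod at rest (x of rod_big_end in the frame of fixture between -0.005 and 0.005 m and y of rod_big_end in the frame of fixture between 0.054 and 0.066 m and z of rod_big_end in the frame of fixture between 0.025 and 0.033 m and angle between the y axis of rod_big_end and the y axis of fixture, either way round below 0.1 rad and value of joint clamp_tab above 0.0125 m and contact force between clamp_foot and conrod above 5 N and linear speed of conrod below 0.02 m/s); the robot touches nothing.
It fails at once if the clamp is overtightened (foot presses on the rod with more than 80 N) (contact force between clamp_foot and conrod above 80 N).
It fails at once if the spanner in the rack is shifted by more than 30 mm (distance of rack_spanner from where it was at the start of the episode above 0.03 m).
It fails at once if the oil filter is shifted by more than 30 mm (distance of oil_filter from where it was at the start of the episode above 0.03 m).
It fails at once if the piston is shifted by more than 30 mm (distance of piston from where it was at the start of the episode above 0.03 m).
It fails at once if the roll of tape is shifted by more than 30 mm (distance of tape_roll from where it was at the start of the episode above 0.03 m).
It also fails if it takes over 72 s, if anything falls off the work surface, if the arm or the gripper's body presses on something with over 40 N, if the wrist force passes 120 N, or if a joint passes its speed limit or range.

### The arm

A 6-joint arm with a two-finger parallel gripper is mounted at the origin on a cart in front of the work surface, level with it; the furniture and walls round the work are solid. World frame = base frame: x ahead of the robot, y to its left, z up, the work surface at z = 0. Lengths are in mm, angles in degrees, forces in N, time in s.
With the tool pointing down it reaches from about 300 to 850 mm from the base axis. Payload 4.2 kg.
Tool frame: the origin (TCP) lies at the very end of the fingers, on their centre line; the grasp point (between the pads) lies 19 mm behind it (env.grasp_offset is the distance from the TCP to the grasp point, in mm); z points along the fingers, y is the line along which they close (so a half turn about z gives the same grasp; the last joint's range is limited). The gripper opens to 91 mm and grips with 3 to 60 N. Pads are 32 mm wide; open, the fingers measure 118 mm over their backs; the gripper's body (76 mm by 178 mm) begins 60 mm behind the grasp point.
Start: joints at [-64.458, 18.312, 89.639, -0, 72.044, -1.146], TCP at [258.26, -513.756, 213.976] pointing down, gripper open.
Joint ranges: [-177.97, 177.97], [-48.28, 115.42], [12.27, 149.76], [-77.06, 257.06], [2.81, 150.46], [-146.56, 146.56]. Speed limits (degrees/s): [147.25, 147.25, 180, 180, 180, 180].

### API

Orientations are given as [roll, pitch, yaw] about the fixed x, y, z axes, in that order (R = Rz(yaw) Ry(pitch) Rx(roll)).
In Python, from workcell import env, eyes gives the robot as it stands.
- The arm moves only by the tool send_rows, never from a script. Its arguments are lists of equal length, an entry for each row: "grip": the opening, from -1 (shut) to 1 (fully open), so that 0 is half open; "xyz": the shift along the world's x, y, z in m, a list of three; "yaw": the turn about the world's z in degrees. A call has 1 to 8 rows; each row is the pose to reach, as a shift and turn from the pose commanded when the call began; what a row does not reach only later rows make up. A row lasts 1/12 s, in which the tool goes at most 41.7 mm and 7.16 degrees, less where a joint would pass 70% of its speed; a pose out of reach is approached as far as the arm can. A call with a gripper value outside its range is refused whole. The fingers move at their own pace and stop on an object; "grip_force" is the grip in N (left out, the last holds). Time passes only in rows, so rows that repeat a pose let the fingers close. It gives the time, the measured TCP pose, the force, the opening and the grip force at its end, in the units of the state.
- env.state(): the state, without advancing time (a new reading comes with each control period).
- eyes.grab_frame(name): name is "side" or "top" or "wrist"; returns a dict with "frame" (420x560x3 uint8, red, green, blue), "fx", "fy", "cx", "cy" (pixels), "D" ([k1, k2, p1, p2, k3] as OpenCV has them; the pictures are not rectified), "pose" (4x4, takes a point from camera to world coordinates). Camera axes: x right, y down, z forward; pixel columns grow to the right and rows downward; lengths in mm; the calibration is good to about 2 mm. A picture is of the moment at which its call begins. There is no depth.
- env.job_done(): hands the job in; it is judged then, once.
The state is a dict: "time_s": time; "qpos": joint angles; "qvel": joint speeds; "effort": joint torques, N m; "ee_pos": TCP position; "ee_rot": TCP orientation; "force": force on the tool from outside, world axes, zero at the start; "torque": the same for the moment, N m; "gripper_width": finger opening in mm; "gripper_force": force on a finger pad.
Only numpy, scipy, OpenCV 4.12 (cv2) and the standard library are available. Lean on these libraries where they do the work, as an engineer would, in place of code of your own. Each camera call takes 0.05 s, during which the arm holds its last target. There are 200 camera calls.

## Working session

There is one attempt and no reset: what is moved stays moved. The work goes in short steps, Python scripts to look and compute and a tool call to move; the robot and the scene stay as the last step left them, time stands still between calls to the robot, and variables do not carry over. Pictures are saved under pics/ and viewed, at most 10 in all, crops included, and the job is handed in when it is done.

Besides the shell and the picture viewer there is one more tool, called after "Emit:" as name(argument=value, ...) on one line, values as JSON. send_rows: Moves the arm, as the interface text tells. Its arguments: {"type":"object","properties":{"grip":{"type":"array"},"xyz":{"type":"array"},"yaw":{"type":"array"},"grip_force":{"type":"number"}},"required":["grip","xyz","yaw"]}

```bash
mkdir -p pics
cat > h.py <<'E'
import numpy as np, cv2
from workcell import env, eyes
def grab(n,save=None):
    f=eyes.grab_frame(n)
    if save: cv2.imwrite('pics/'+save,f['frame'][:,:,::-1])
    f['K']=np.array([[f['fx'],0,f['cx']],[0,f['fy'],f['cy']],[0,0,1.]]); f['D']=np.array(f['D'],float); f['pose']=np.array(f['pose'])
    return f
def plane(f,uv,z):
    p=cv2.undistortPoints(np.array(uv,float).reshape(-1,1,2),f['K'],f['D']).reshape(-1,2)
    d=np.c_[p,np.ones(len(p))]@f['pose'][:3,:3].T; o=f['pose'][:3,3]
    return o+d*((z-o[2])/d[:,2])[:,None]
def proj(f,P):
    T=np.linalg.inv(f['pose']); r,_=cv2.Rodrigues(T[:3,:3])
    return cv2.projectPoints(np.array(P,float).reshape(-1,1,3),r,T[:3,3],f['K'],f['D'])[0].reshape(-1,2)
E
python3 - <<'E'
from h import *
a=grab('top','top0.png');b=grab('side','side0.png')
print(a['pose'].round(2),b['pose'].round(2)); print(env.state())
E
```

```text
[[-1.00000e-02 -9.90000e-01  1.20000e-01  3.94930e+02]
 [-1.00000e+00  1.00000e-02 -2.00000e-02  4.09000e+00]
 [ 2.00000e-02 -1.20000e-01 -9.90000e-01  1.29885e+03]
 [ 0.00000e+00  0.00000e+00  0.00000e+00  1.00000e+00]] [[-8.7000e-01 -2.1000e-01  4.5000e-01 -6.7400e+00]
 [-5.0000e-01  3.4000e-01 -8.0000e-01  9.7461e+02]
 [ 1.0000e-02 -9.2000e-01 -4.0000e-01  5.7530e+02]
 [ 0.0000e+00  0.0000e+00  0.0000e+00  1.0000e+00]]
{'time_s': 0.1, 'qpos': array([-6.44577063e+01,  1.83457848e+01,  8.96983070e+01, -3.05183185e-03,
        7.20446982e+01, -1.14456292e+00]), 'qvel': array([ 0.11409678, -0.19543059, -0.24428914,  0.00162191, -0.10879318,
        0.02242448]), 'effort': array([-6.27081881e-04, -4.13334167e+01, -2.32508397e+01,  7.27543398e-02,
        4.21954470e-02, -4.71817691e-05]), 'ee_pos': array([ 258.04407194, -513.34278508,  213.2338655 ]), 'ee_rot': array([-1.79911170e+02,  1.12757446e-03,  2.66878006e+01]), 'force': array([-0.23243514,  0.40931421,  0.70908789]), 'torque': array([ 0.06077346,  0.00319101, -0.01823193]), 'gripper_force': 0.0, 'gripper_width': 91.27248419191721}
```

View pics/top0.png

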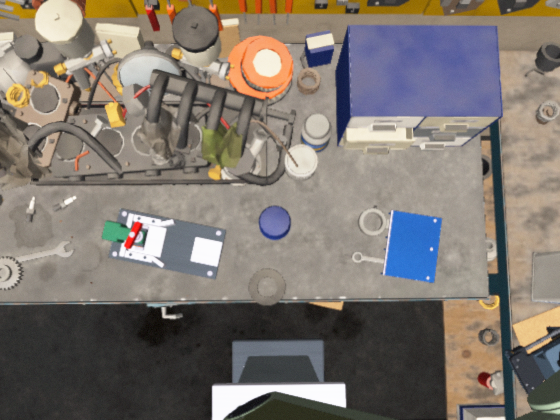

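View pics/side0.png

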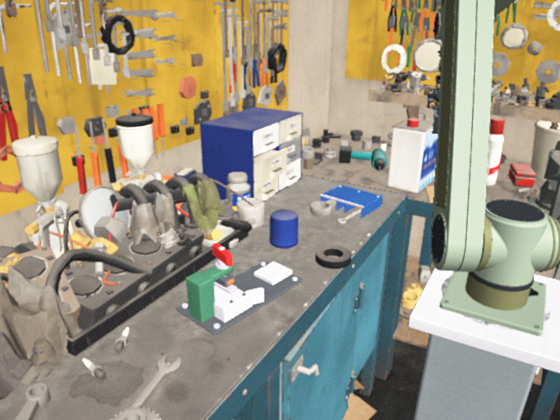

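The top view shows the rack at about (413,246) with its mouth to the left. The rod's big-end ring is at (372,222), the spanner at (357,258), the filter at (275,222) and the tape at (267,286). The fixture is at about (165,242), with its column to the left and the red bar at (133,235).

Run:
```python
from h import *
a=grab('top');im=a['frame']
c=np.vstack([cv2.resize(im[200:290,85:245],None,fx=4.2,fy=4.2,interpolation=2)[:,:672]]) 
d=cv2.resize(im[195:290,340:450],None,fx=2.3,fy=2.3,interpolation=2)
o=np.zeros((598,672,3),np.uint8);o[:378]=c[:378];o[380:380+d.shape[0],:d.shape[1]]=d[:218]
cv2.imwrite('pics/c1.png',o[:,:,::-1])
hsv=cv2.cvtColor(im,cv2.COLOR_RGB2HSV)
def blob(m,x0,x1,y0,y1):
    k=np.zeros_like(m);k[y0:y1,x0:x1]=m[y0:y1,x0:x1]
    cs=cv2.findContours(k,0,1)[0];q=max(cs,key=cv2.contourArea);return q
blue=cv2.inRange(hsv,(95,120,60),(125,255,255))
q=blob(blue,375,450,200,290);r=cv2.minAreaRect(q);bp=cv2.boxPoints(r)
print('rack',plane(a,bp,36).round(1),r)
q=blob(blue,250,300,200,245);(cx,cy),R=cv2.minEnclosingCircle(q);print('filter',plane(a,[(cx,cy)],86).round(1),R)
red=cv2.inRange(hsv,(0,150,90),(6,255,255))|cv2.inRange(hsv,(172,150,90),(180,255,255))
q=blob(red,110,160,215,260);r=cv2.minAreaRect(q);print('bar',plane(a,[r[0]],136).round(1),plane(a,cv2.boxPoints(r),136).round(1),cv2.contourArea(q))
wh=cv2.inRange(hsv,(0,0,215),(180,40,255))
q=blob(wh,185,230,230,270);r=cv2.minAreaRect(q);print('sseat',plane(a,[r[0]],18).round(1),plane(a,cv2.boxPoints(r),18).round(1))
gr=cv2.inRange(im[:,:,0].astype(np.uint8),0,255)
for c in cv2.findContours(wh[200:290,85:245],0,1)[0]:
    (x,y),R=cv2.minEnclosingCircle(c); print('w',round(x+85,1),round(y+200,1),round(R,1),cv2.contourArea(c),plane(a,[(x+85,y+200)],6).round(1)[0])
```

```text
rack [[ 406.2 -254.    36. ]
 [ 562.8 -280.8   36. ]
 [ 545.4 -399.8   36. ]
 [ 388.8 -371.3   36. ]] ((413.5187072753906, 246.36465454101562), (49.49690628051758, 65.8250732421875), 7.853313446044922)
filter [[519.5   7.1  86. ]] 14.517342567443848
bar [[499.4 319.3 136. ]] [[475.6 340.  136. ]
 [530.9 313.7 136. ]
 [523.3 298.6 136. ]
 [468.  324.9 136. ]] 139.0
sseat [[468.9 173.3  18. ]] [[446.4 211.6  18. ]
 [505.3 200.4  18. ]
 [491.6 134.9  18. ]
 [432.8 146.4  18. ]]
w 209.5 273.0 2.1 10.0 [416.9 165.7   6. ]
w 114.5 253.5 2.1 8.5 [466.  396.8   6. ]
w 206.0 251.0 17.5 636.0 [470.3 174.5   6. ]
w 137.5 236.5 5.1 17.5 [507.  341.8   6. ]
w 131.2 234.0 2.2 11.0 [513.3 357.4   6. ]
w 218.0 232.5 2.1 10.0 [515.3 145.6   6. ]
w 146.5 238.5 31.5 1108.0 [501.9 319.8   6. ]
w 124.0 213.5 2.1 9.0 [563.9 376.2   6. ]
```

View pics/c1.png

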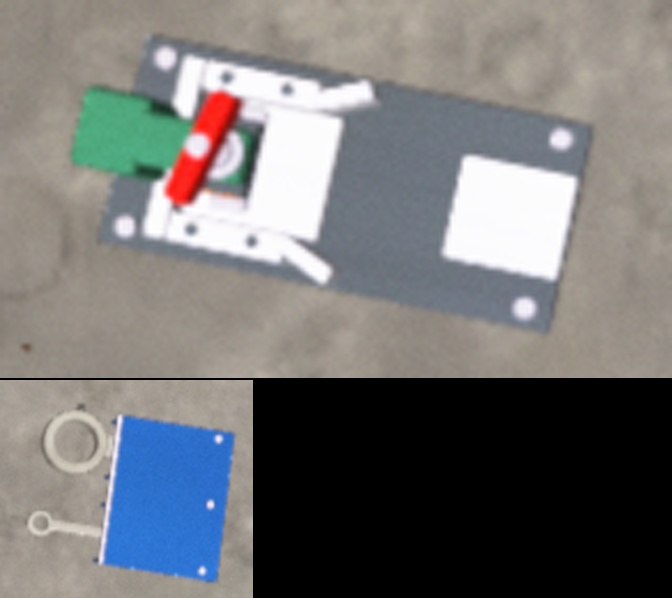

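Run:
```python
from h import *
a=grab('top');im=a['frame']
hsv=cv2.cvtColor(im,cv2.COLOR_RGB2HSV)
g=im.astype(int)
m=((g[:,:,0]>165)&(hsv[:,:,1]<60)).astype(np.uint8)*255
k=np.zeros_like(m);k[203:241,355:388]=m[203:241,355:388]
c=max(cv2.findContours(k,0,1)[0],key=cv2.contourArea)
(x,y),R=cv2.minEnclosingCircle(c);print(x,y,R,cv2.boundingRect(c));print(plane(a,[(x,y),(x-R,y),(x+R,y),(372.6,221.5),(378,145)],20).round(1))
print(plane(a,[(357,258)],6))
```

```text
371.0 221.5 23.200315475463867 (355, 203, 33, 38)
[[ 537.9 -228.2   20. ]
 [ 538.4 -171.4   20. ]
 [ 537.5 -285.2   20. ]
 [ 537.9 -232.1   20. ]
 [ 729.  -251.2   20. ]]
[[ 449.95524944 -193.83838481    6.        ]]
```

Emit:
send_rows(grip=[1,1,1,1,1,1,1,1], xyz=[[0.03,0.03,0],[0.06,0.06,0],[0.09,0.09,0],[0.12,0.12,0],[0.15,0.15,0],[0.18,0.18,0],[0.21,0.21,0],[0.23,0.23,0]], yaw=[7,14,21,28,35,42,48,54])

```text
time_s: 0.87
ee_pos: [489.9, -281.3, 213.9]
ee_rot: [180.0, -0.0, 81.0]
force: [0.4, -0.3, -0.3]
gripper_width: 91.4
gripper_force: 0.0
```

Emit:
send_rows(grip=[1,1,1], xyz=[[0.025,0.025,-0.01],[0.048,0.049,-0.02],[0.048,0.049,-0.02]], yaw=[0,0,0])

```text
time_s: 1.12
ee_pos: [538.9, -230.1, 191.7]
ee_rot: [-179.9, -0.2, 81.0]
force: [-0.1, -0.7, -1.3]
gripper_width: 90.8
gripper_force: 0.0
```

Run:
```python
from h import *
w=grab('wrist','w0.png');print(w['pose'].round(2)); print(proj(w,[[538,-232,22],[528.9,-274.6,36]]))
```

```text
[[ 9.9000e-01 -1.5000e-01 -4.0000e-02  5.5194e+02]
 [-1.6000e-01 -9.5000e-01 -2.8000e-01 -1.5115e+02]
 [-0.0000e+00  2.8000e-01 -9.6000e-01  3.6395e+02]
 [ 0.0000e+00  0.0000e+00  0.0000e+00  1.0000e+00]]
[[278.44714152 190.28234106]
 [276.10455249 236.37102031]]
```

View pics/w0.png

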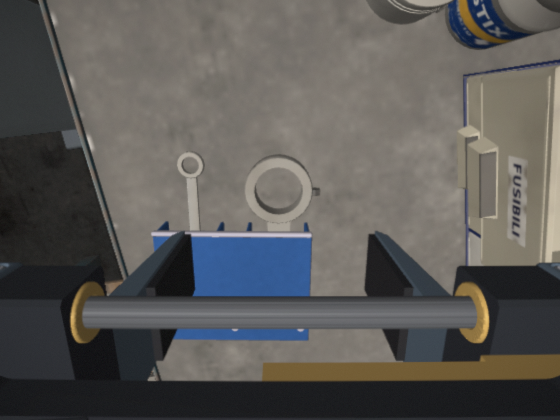

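The ring is centred at (279,190), where I predicted it. There's a small dark nub beside it at (316,191), so I'll zoom in on that.

Run:
```python
from h import *
i=cv2.imread('pics/w0.png')[145:250,225:335]
cv2.imwrite('pics/z1.png',cv2.resize(i,None,fx=5,fy=5,interpolation=2))
```

```text
(no output)
```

View pics/z1.png

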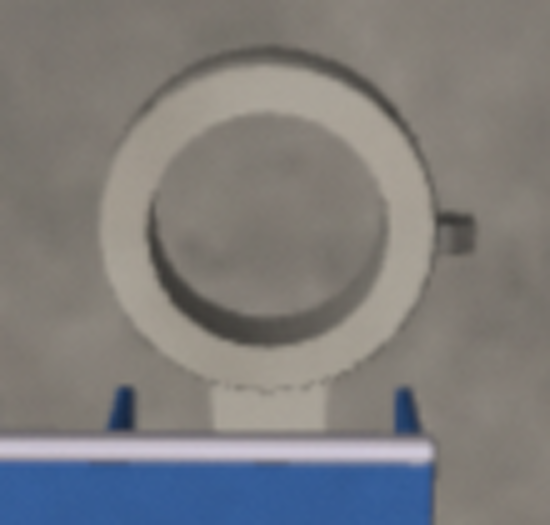

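The ring is 68 mm wide as expected, in line with the tool and centred at (278.5,191). The nub stands out about 8 mm to +x, so I'll descend shifted 2 mm that way.

Emit:
send_rows(grip=[1,1,1,1,1,1,1,1], xyz=[[0,-0.001,-0.03],[0.001,-0.001,-0.065],[0.001,-0.001,-0.1],[0.001,-0.001,-0.135],[0.001,-0.001,-0.16],[0.001,-0.001,-0.18],[0.001,-0.001,-0.188],[0.001,-0.001,-0.188]], yaw=[0,0,0,0,0,0,0,0])

```text
time_s: 1.83
ee_pos: [535.5, -236.1, 4.4]
ee_rot: [-179.8, -0.0, 80.6]
force: [0.7, -0.7, 0.8]
gripper_width: 91.1
gripper_force: 0.0
```

Emit:
send_rows(grip=[-1,-1,-1,-1,-1,-1], xyz=[[0,0,0],[0,0,0],[0,0,0],[0,0,0],[0,0,0],[0,0,0]], yaw=[0,0,0,0,0,0], grip_force=25)

```text
time_s: 2.33
ee_pos: [537.0, -235.9, 7.3]
ee_rot: [180.0, 0.0, 80.7]
force: [-3.1, 0.1, 6.3]
gripper_width: 66.8
gripper_force: 25.0
```

Emit:
send_rows(grip=[-1,-1,-1,-1,-1,-1,-1,-1], xyz=[[0.002,0.012,0],[0.005,0.03,0],[0.008,0.048,0],[0.011,0.068,0],[0.014,0.088,0],[0.017,0.108,0],[0.02,0.128,0],[0.02,0.128,0]], yaw=[0,0,0,0,0,0,0,0])

```text
time_s: 3.0
ee_pos: [558.9, -105.2, 7.5]
ee_rot: [179.8, -0.1, 80.8]
force: [2.0, 6.6, 5.7]
gripper_width: 66.9
gripper_force: 25.0
```

Emit:
send_rows(grip=[1,1,1,1,1], xyz=[[0,0,0],[0,0,0],[0,0,0.02],[0,0,0.06],[0,0,0.09]], yaw=[0,0,0,0,0])

```text
time_s: 3.42
ee_pos: [556.7, -109.1, 96.9]
ee_rot: [-179.9, 0.0, 80.6]
force: [0.6, 0.0, 0.2]
gripper_width: 91.2
gripper_force: 0.0
```

Emit:
send_rows(grip=[1,1,1,1,1], xyz=[[-0.004,-0.025,0.03],[-0.008,-0.05,0.05],[-0.01,-0.07,0.05],[-0.01,-0.07,0.05],[-0.01,-0.07,0.05]], yaw=[0,0,0,0,0])

```text
time_s: 3.83
ee_pos: [546.4, -179.3, 145.7]
ee_rot: [-180.0, -0.0, 80.5]
force: [-0.1, 1.0, -0.9]
gripper_width: 91.5
gripper_force: 0.0
```

Run:
```python
from h import *
w=grab('wrist','w1.png');print(env.state()['ee_pos'],env.state()['ee_rot']); print(proj(w,[[558,-104,22],[547,-171,18]]))
```

```text
[ 546.27771962 -178.29891307  145.15222036] [-1.79895681e+02 -3.71168932e-02  8.05695261e+01]
[[277.51412344 108.75845466]
 [277.87573345 189.50928022]]
```

View pics/w1.png

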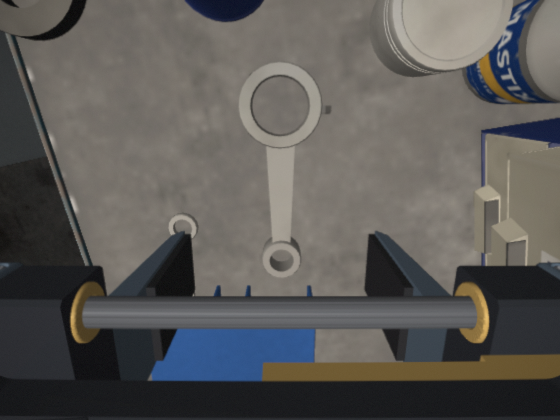

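The rod is fully out. The big end is at (280,105), the small end at (281,259), and the shank runs straight between them. The nub moved with the rod, so it belongs to it.

Run:
```python
from h import *
w=grab('wrist');im=w['frame'].astype(int)
p=plane(w,[(280,105),(281.5,259)],21);print(p.round(1));d=p[0]-p[1];L=np.linalg.norm(d);print(L,np.degrees(np.arctan2(d[1],d[0])))
u=d/L;print('grasp',p[0]-68*u)
for z in(3,11,20):print(plane(w,[(330,110)],z).round(1))
print(env.state()['ee_pos'],env.state()['ee_rot'][2])
```

```text
[[ 560.1 -100.3   21. ]
 [ 539.4 -233.9   21. ]]
135.14708903943566 81.19271705528847
grasp [ 549.71402218 -167.51853165   21.        ]
[[ 601.8 -111.5    3. ]]
[[ 600.7 -111.1   11. ]]
[[ 599.5 -110.8   20. ]]
[ 546.38181715 -177.6363416   144.95204403] 80.63416094372826
```

Emit:
send_rows(grip=[1,1,1,1,1,1,1], xyz=[[0.003,0.01,-0.03],[0.003,0.01,-0.065],[0.003,0.01,-0.1],[0.003,0.01,-0.125],[0.003,0.01,-0.138],[0.003,0.01,-0.142],[0.003,0.01,-0.142]], yaw=[0,0,0,0.5,0.5,0.5,0.5])

```text
time_s: 4.52
ee_pos: [548.9, -166.4, 2.4]
ee_rot: [-179.8, -0.1, 81.2]
force: [-0.0, 0.2, 0.8]
gripper_width: 91.2
gripper_force: 0.0
```

Emit:
send_rows(grip=[-1,-1,-1,-1,-1,-1,-1,-1], xyz=[[0,0,0],[0,0,0],[0,0,0],[0,0,0],[0,0,0],[0,0,0],[0,0,0],[0,0,0]], yaw=[0,0,0,0,0,0,0,0], grip_force=55)

```text
time_s: 5.18
ee_pos: [550.3, -167.8, 4.1]
ee_rot: [180.0, 0.0, 81.2]
force: [-0.5, -0.1, 0.4]
gripper_width: 41.3
gripper_force: 0.0
```

Emit:
send_rows(grip=[-1,-1,-1,-1,-1,-1,-1,-1], xyz=[[0,0,0],[0,0,0],[0,0,0],[0,0,0],[0,0,0.015],[0,0,0.04],[0,0,0.07],[0,0,0.1]], yaw=[0,0,0,0,0,0,0,0])

```text
time_s: 5.85
ee_pos: [549.2, -167.4, 103.7]
ee_rot: [-179.8, -0.0, 81.2]
force: [0.1, -0.5, -3.1]
gripper_width: 21.1
gripper_force: 54.9
```

Emit:
send_rows(grip=[-1,-1,-1,-1,-1,-1,-1,-1], xyz=[[0,0.01,0.02],[-0.006,0.03,0.025],[-0.014,0.055,0.025],[-0.022,0.085,0.025],[-0.03,0.115,0.025],[-0.038,0.145,0.025],[-0.046,0.175,0.025],[-0.05,0.19,0.025]], yaw=[0,0,0,0,-1,-2,-3,-3])

```text
time_s: 6.52
ee_pos: [498.1, 25.0, 128.1]
ee_rot: [-179.8, -0.0, 78.2]
force: [0.1, 0.1, -3.6]
gripper_width: 21.0
gripper_force: 54.9
```

Run:
```python
from h import *
w=grab('wrist','w2.png');print(w['pose'].round(3).tolist(),env.state()['ee_pos'],env.state()['ee_rot'],env.state()['gripper_width'])
s=grab('side'); i=s['frame'][190:340,170:390]
cv2.imwrite('pics/s2.png',cv2.resize(i,None,fx=3.6,fy=3.6,interpolation=2)[:,:,::-1])
```

```text
[[0.979, -0.195, -0.06, 515.234], [-0.204, -0.939, -0.277, 103.617], [-0.002, 0.283, -0.959, 300.232], [0.0, 0.0, 0.0, 1.0]] [497.67593848  26.40988872 128.13755103] [-1.79778766e+02 -1.04759609e-01  7.83177326e+01] 20.81430934359285
```

View pics/w2.png

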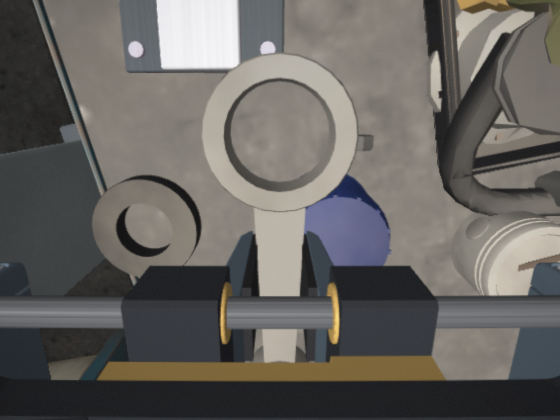

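The rod is held at the shank. The ring is centred at about (280,133) and about 154 px wide, and the small-end seat and its bolts are at the top left. Next I check the height and any droop.

Run:
```python
from h import *
w=grab('wrist'); st=env.state();t=st['ee_pos'];y=np.radians(st['ee_rot'][2]);u=np.array([np.cos(y),np.sin(y),0])
print(w['pose'][:3,3],t)
for z in (136,141,146,151):
    p=plane(w,[(280,133),(203,131),(357,131)],z);d=p[0]-t;x=np.array([u[1],-u[0],0]);print(z,d@u,d@x,np.linalg.norm(p[1]-p[2]))
# fixture small end seat bolts
print(plane(w,[(136,49),(267,48)],6).round(1))
```

```text
[515.45655125 103.20212268 300.29065517] [499.47973077  23.03388856 128.41886997]
136 68.62871123626925 -0.4327362134907222 70.24345618966596
141 69.02782543169025 -0.4365046364138411 68.10567616449208
146 69.42693962711127 -0.4402730593368498 65.96789613931814
151 69.82605382253223 -0.44404148225996465 63.830116114144325
[[414.9 165.2   6. ]
 [514.  145.2   6. ]]
```

View pics/s2.png

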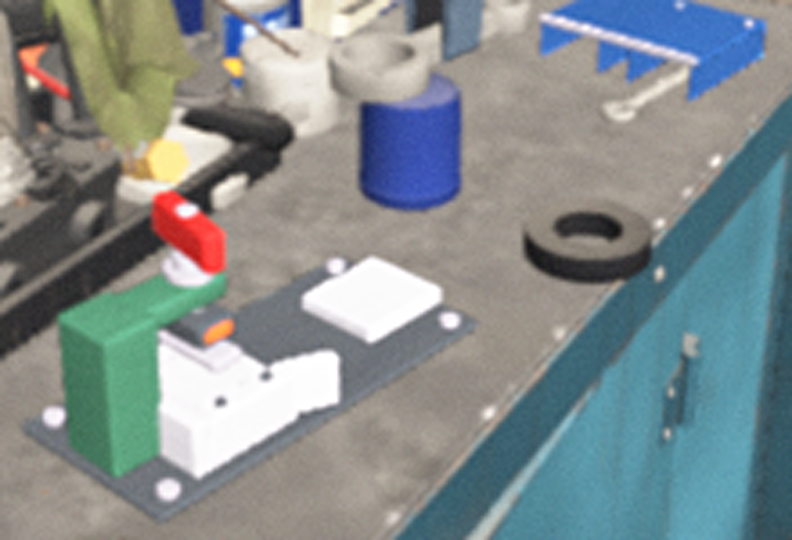

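Emit:
send_rows(grip=[-1,-1,-1,-1,-1,-1,-1,-1], xyz=[[-0.005,0.02,0],[-0.012,0.045,0],[-0.02,0.075,0],[-0.028,0.105,0],[-0.0345,0.133,0],[-0.0345,0.133,-0.025],[-0.0345,0.133,-0.05],[-0.0345,0.133,-0.06]], yaw=[0,0,0,0,0,0,0,0])

```text
time_s: 7.33
ee_pos: [464.2, 154.2, 66.1]
ee_rot: [-179.8, 0.2, 78.2]
force: [-0.8, 0.5, -5.1]
gripper_width: 20.7
gripper_force: 54.9
```

Emit:
send_rows(grip=[-1,-1], xyz=[[0,0,0],[0,0,0]], yaw=[0,0,0])

```text
schema error: expected 2 entries
```

Run:
```python
from h import *
w=grab('wrist','w3.png');im=w['frame']
t=np.array([465.76,155.24,68.98]);st=env.state();print(st['ee_pos'],st['ee_rot'])
y=np.radians(78.19);u=np.array([np.cos(y),np.sin(y),0]);x=np.array([u[1],-u[0],0])
g=cv2.cvtColor(im,cv2.COLOR_RGB2HSV)
# bore & outer edges along row scan through ring centre
for r in (120,128,133,138,145):print(r,[int(v) for v in im[r,180:380:4,2]])
```

```text
[463.54430652 153.69039909  65.14697123] [-179.6476553     0.23852779   78.17977534]
120 [112, 105, 103, 105, 104, 105, 152, 153, 153, 154, 152, 149, 54, 98, 107, 105, 105, 108, 106, 108, 105, 106, 107, 109, 107, 104, 108, 104, 103, 107, 107, 104, 104, 104, 104, 104, 103, 100, 99, 160, 160, 160, 158, 157, 112, 104, 102, 104, 103, 89]
128 [111, 109, 103, 107, 105, 107, 154, 155, 153, 152, 154, 84, 56, 105, 107, 105, 106, 108, 107, 106, 107, 106, 108, 107, 110, 104, 106, 102, 104, 107, 106, 106, 106, 103, 103, 105, 105, 106, 98, 156, 158, 158, 156, 158, 131, 105, 105, 105, 103, 82]
133 [109, 109, 104, 107, 105, 109, 156, 155, 155, 153, 153, 68, 57, 106, 108, 106, 107, 108, 107, 107, 105, 105, 107, 108, 108, 106, 109, 103, 105, 108, 106, 107, 106, 103, 106, 105, 104, 106, 100, 148, 157, 157, 158, 159, 139, 105, 103, 104, 102, 88]
138 [110, 109, 104, 106, 106, 107, 156, 155, 154, 153, 153, 65, 56, 104, 108, 107, 107, 108, 106, 106, 106, 105, 108, 109, 108, 105, 108, 103, 104, 109, 106, 108, 106, 104, 105, 106, 106, 106, 102, 148, 158, 159, 159, 159, 138, 112, 87, 83, 84, 99]
145 [110, 111, 105, 106, 108, 105, 156, 158, 157, 156, 155, 133, 59, 82, 108, 108, 106, 108, 108, 108, 107, 107, 107, 109, 108, 107, 109, 105, 105, 108, 108, 106, 106, 104, 107, 105, 107, 105, 105, 159, 158, 159, 159, 159, 100, 111, 80, 79, 84, 106]
```

View pics/w3.png

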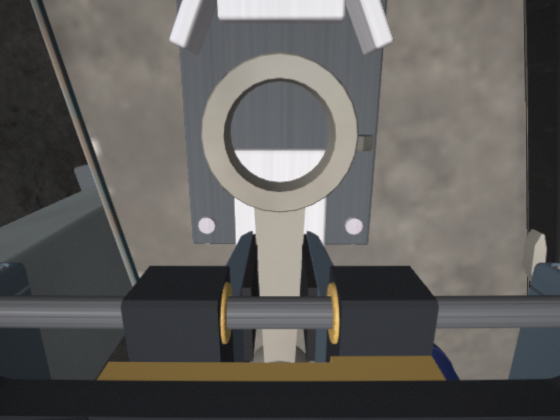

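The rod points squarely at the nest. The ring is still at (280,133), with the cheek lead-ins at (190,25) and (372,25) and the bolts at (207,226) and (354,227).

Emit:
send_rows(grip=[-1,-1,-1], xyz=[[0,0,-0.02],[0,0,-0.036],[0,0,-0.036]], yaw=[0,0,0])

```text
time_s: 7.63
ee_pos: [464.4, 153.7, 30.7]
ee_rot: [-179.7, 0.2, 78.1]
force: [-0.3, -0.0, -4.1]
gripper_width: 20.8
gripper_force: 54.9
```

Run:
```python
from h import *
w=grab('wrist')
for i in range(2):
  st=env.state();print(st['ee_pos'],st['ee_rot'],st['force'])
  w=grab('wrist')
# at y: fixture bolts & lead-in symmetric check
t=st['ee_pos']
g=cv2.cvtColor(w['frame'],cv2.COLOR_RGB2HSV)
m=cv2.inRange(g,(0,0,185),(180,30,255))
for c in cv2.findContours(m,0,1)[0]:
    (x,y),R=cv2.minEnclosingCircle(c)
    if 4<R<16:print(round(x,1),round(y,1),R,plane(w,[(x,y)],6).round(1))
```

```text
[465.27017205 154.11424082  32.07856202] [-1.79849057e+02  1.04204202e-01  7.81233791e+01] [-0.17705796 -1.01277035 -4.26288234]
[466.23502511 154.56843968  33.06613522] [-1.79984167e+02  2.51997053e-02  7.81330487e+01] [ 0.63873263  0.17687575 -4.50700415]
361.0 245.5 9.178879737854004 [[514.8 142.    6. ]]
191.5 245.5 9.300638198852539 [[414.  163.1   6. ]]
62.5 155.0 5.590270042419434 [[357.3 231.4   6. ]]
```

Emit:
send_rows(grip=[-1,-1,-1,-1,-1,-1], xyz=[[0.002,0.01,0],[0.004,0.02,0],[0.006,0.03,0],[0.008,0.04,0],[0.0095,0.045,0],[0.0095,0.045,0]], yaw=[0,0,0,0,0,0])

```text
time_s: 8.28
ee_pos: [476.0, 202.0, 33.2]
ee_rot: [179.9, -0.1, 78.3]
force: [0.6, -0.4, -3.8]
gripper_width: 21.0
gripper_force: 54.9
```

Emit:
send_rows(grip=[-1,-1,-1,-1,-1,-1], xyz=[[0,0,-0.003],[0,0,-0.006],[0,0,-0.008],[0,0,-0.009],[0,0,-0.009],[0,0,-0.009]], yaw=[0,0,0,0,0,0])

```text
time_s: 8.78
ee_pos: [475.2, 200.0, 23.8]
ee_rot: [-180.0, 0.0, 78.2]
force: [-0.3, -0.3, -4.3]
gripper_width: 21.3
gripper_force: 54.9
```

Emit:
send_rows(grip=[-1,-1,-1,-1], xyz=[[0,0,-0.001],[0,0,-0.0015],[0,0,-0.0015],[0,0,-0.0015]], yaw=[0,0,0,0])

```text
time_s: 9.12
ee_pos: [475.3, 200.2, 22.5]
ee_rot: [180.0, -0.0, 78.2]
force: [-0.3, 0.9, -4.5]
gripper_width: 20.7
gripper_force: 54.9
```

Emit:
send_rows(grip=[-1,-1,-1,-1,-1,-1,-1], xyz=[[0.001,0.005,0],[0.0025,0.012,0],[0.004,0.019,0],[0.0055,0.026,0],[0.007,0.033,0],[0.008,0.039,0],[0.008,0.039,0]], yaw=[0,0,0,0,0,0,0])

```text
time_s: 9.7
ee_pos: [483.8, 240.8, 22.5]
ee_rot: [179.9, -0.1, 78.3]
force: [-0.2, 0.3, -4.0]
gripper_width: 21.2
gripper_force: 54.9
```

Emit:
send_rows(grip=[-1,-1,-1,-1], xyz=[[0.001,0.005,0],[0.002,0.01,0],[0.0025,0.012,0],[0.0025,0.012,0]], yaw=[0,0,0,0])

```text
time_s: 10.03
ee_pos: [486.0, 251.8, 22.5]
ee_rot: [180.0, -0.0, 78.2]
force: [-0.1, -0.6, -4.1]
gripper_width: 20.7
gripper_force: 54.9
```

Emit:
send_rows(grip=[-1,-1,-1,-1], xyz=[[0.0003,0.0015,0],[0.0006,0.003,0],[0.0006,0.003,0],[0.0006,0.003,0]], yaw=[0,0,0,0])

```text
time_s: 10.37
ee_pos: [486.4, 254.2, 22.5]
ee_rot: [180.0, 0.0, 78.2]
force: [-0.8, 0.1, -3.4]
gripper_width: 20.7
gripper_force: 54.9
```

Emit:
send_rows(grip=[-1,-1,-1,-1], xyz=[[0.0003,0.0015,0],[0.0006,0.003,0],[0.0006,0.003,0],[0.0006,0.003,0]], yaw=[0,0,0,0])

```text
time_s: 10.7
ee_pos: [486.5, 256.5, 22.3]
ee_rot: [-180.0, 0.1, 78.2]
force: [-0.2, -5.4, -4.3]
gripper_width: 20.7
gripper_force: 55.0
```

Emit:
send_rows(grip=[-1,-1,-1,-1], xyz=[[0,0,-0.001],[0,0,-0.002],[0,0,-0.002],[0,0,-0.002]], yaw=[0,0,0,0])

```text
time_s: 11.03
ee_pos: [486.6, 256.5, 21.9]
ee_rot: [-180.0, 0.1, 78.2]
force: [-2.9, -6.6, 8.2]
gripper_width: 20.9
gripper_force: 55.1
```

Contact with both the stop and the seat. I'll release to half open only, because the lead-ins are close, then lift away.

Emit:
send_rows(grip=[-0.1,-0.1,-0.1,-0.1,-0.1,-0.1,-0.1,-0.1], xyz=[[0,0,0],[0,0,0],[0,0,0],[0,0,0],[0,0,0],[0,0,0.02],[0,-0.01,0.045],[0,-0.02,0.075]], yaw=[0,0,0,0,0,0,0,0])

```text
time_s: 11.7
ee_pos: [486.0, 237.1, 94.9]
ee_rot: [-179.8, 0.1, 78.2]
force: [0.7, -0.0, -0.3]
gripper_width: 40.7
gripper_force: 0.0
```

Emit:
send_rows(grip=[0.2,0.2,0.2,0.2,0.2], xyz=[[-0.01,-0.02,0.03],[-0.02,-0.05,0.06],[-0.02,-0.07,0.09],[-0.02,-0.07,0.1],[-0.02,-0.07,0.1]], yaw=[0,0,0,0,0])

```text
time_s: 12.12
ee_pos: [468.9, 167.5, 198.6]
ee_rot: [179.6, -0.2, 78.1]
force: [0.8, -0.2, -0.2]
gripper_width: 54.8
gripper_force: 0.0
```

Run:
```python
from h import *
w=grab('wrist','w4.png');s=grab('side');t=grab('top')
st=env.state();print(st['ee_pos'],st['ee_rot'],st['force'])
o=np.zeros((600,800,3),np.uint8)
o[:300,:400]=cv2.resize(w['frame'],(400,300))
o[300:,:]=0
a=cv2.resize(t['frame'][205:275,95:235],None,fx=2.85,fy=2.85,interpolation=2);o[:a.shape[0],400:400+a.shape[1]]=a
b=cv2.resize(s['frame'][230:330,175:310],None,fx=3,fy=3,interpolation=2);o[300:600,:405]=b
cv2.imwrite('pics/m.png',o[:,:,::-1])
```

```text
[466.3389687  167.77218721 193.91729561] [-1.79870187e+02  4.73302708e-02  7.82171671e+01] [-0.84701825 -0.0994211  -0.30113651]
```

View pics/m.png

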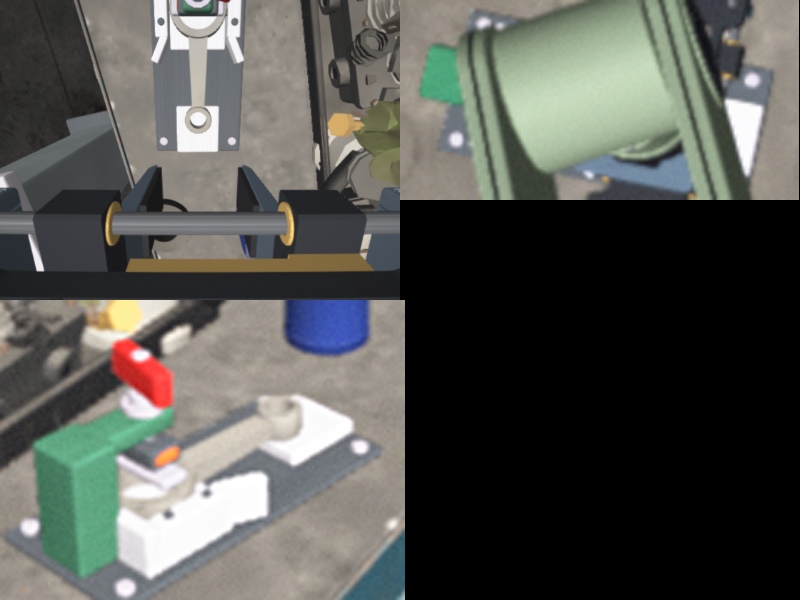

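The rod lies straight in the nest on both seats, with its big end under the foot. The tab is flush (orange end only), and the red bar is near its start angle. I've used all 10 pictures, so from here I measure numerically.

Emit:
send_rows(grip=[0.2,0.2,0.2,0.2,0.2], xyz=[[0.005,0.025,0.01],[0.01,0.05,0.02],[0.013,0.06,0.02],[0.013,0.06,0.02],[0.013,0.06,0.02]], yaw=[0,0,0,0,0])

```text
time_s: 12.68
ee_pos: [479.0, 227.3, 213.3]
ee_rot: [-179.8, 0.2, 78.3]
force: [0.6, -0.3, 1.1]
gripper_width: 54.8
gripper_force: 0.0
```

```bash
cat >> h.py <<'E'
def hs(f): return cv2.cvtColor(f['frame'],cv2.COLOR_RGB2HSV)
def redbar(f,box=None):
    h=hs(f);m=cv2.inRange(h,(0,150,90),(6,255,255))|cv2.inRange(h,(172,150,90),(180,255,255))
    if box: k=np.zeros_like(m);x0,x1,y0,y1=box;k[y0:y1,x0:x1]=m[y0:y1,x0:x1];m=k
    return max(cv2.findContours(m,0,1)[0],key=cv2.contourArea)
E
python3 - <<'E'
from h import *
w=grab('wrist');w=grab('wrist');st=env.state();print(st['ee_pos'])
q=redbar(w);r=cv2.minAreaRect(q);print(r,cv2.boundingRect(q))
b=plane(w,cv2.boxPoints(r),136);print(b.round(1),b.mean(0))
a=b[1]-b[0];c=b[2]-b[1];print(np.linalg.norm(a),np.linalg.norm(c),np.degrees(np.arctan2(a[1],a[0])),np.degrees(np.arctan2(c[1],c[0])))
E
```

```text
[478.96772723 226.38055918 213.92953039]
((280.7353210449219, 78.05883026123047), (94.10382080078125, 22.070741653442383), 14.03624439239502) (236, 58, 92, 40)
[[468.3 327.8 136. ]
 [474.9 340.  136. ]
 [531.1 313.8 136. ]
 [525.3 301.1 136. ]] [499.89328348 320.67393656 136.        ]
13.83744422595893 61.9408020110491 61.52654333543072 -24.946561283653487
```

Emit:
send_rows(grip=[0.1,0.1,0.1,0.1,0.1,0.1,0.1,0.1], xyz=[[0.003,0.015,0],[0.006,0.03,0],[0.009,0.045,0],[0.012,0.06,0],[0.015,0.075,0],[0.018,0.09,0],[0.02,0.0935,0],[0.02,0.0935,0]], yaw=[7,14,21,28,35,42,49,56])

```text
time_s: 13.45
ee_pos: [500.0, 320.6, 214.5]
ee_rot: [-179.9, -0.0, 134.5]
force: [-0.3, -1.0, -1.0]
gripper_width: 50.2
gripper_force: 0.0
```

Emit:
send_rows(grip=[0,0,0,0,0,0,0,0], xyz=[[0,0,-0.01],[0,0,-0.03],[0,0,-0.05],[0,0,-0.07],[0,0,-0.09],[0,0,-0.1],[0,0,-0.1025],[0,0,-0.1025]], yaw=[7,14,21,21,21,21,21,21])

```text
time_s: 14.12
ee_pos: [499.7, 320.0, 112.4]
ee_rot: [-179.9, -0.0, 155.1]
force: [0.4, -0.5, 0.4]
gripper_width: 45.9
gripper_force: 0.0
```

Emit:
send_rows(grip=[-1,-1,-1,-1,-1,-1,-1,-1], xyz=[[0,0,0],[0,0,0],[0,0,0],[0,0,0],[0,0,0],[0,0,0],[0,0,0],[0,0,0]], yaw=[0,0,0,0,0,0,0,0], grip_force=25)

```text
time_s: 14.78
ee_pos: [500.2, 320.9, 113.5]
ee_rot: [180.0, 0.0, 155.2]
force: [-0.9, -0.3, 3.4]
gripper_width: 14.0
gripper_force: 25.0
```

Emit:
send_rows(grip=[-1,-1,-1,-1,-1,-1,-1,-1], xyz=[[0,0,0],[0,0,0],[0,0,0],[0,0,0],[0,0,0],[0,0,0],[0,0,0],[0,0,0]], yaw=[-5,-11,-18,-25,-32,-39,-46,-53])

```text
time_s: 15.45
ee_pos: [500.1, 320.8, 113.5]
ee_rot: [180.0, 0.0, 101.9]
force: [-0.5, -0.2, 4.0]
gripper_width: 13.8
gripper_force: 25.0
```

Emit:
send_rows(grip=[-1,-1,-1,-1,-1,-1,-1,-1], xyz=[[0,0,0],[0,0,0],[0,0,0],[0,0,0],[0,0,0],[0,0,0],[0,0,0],[0,0,0]], yaw=[-6,-12,-18,-24,-30,-36,-40,-40])

```text
time_s: 16.12
ee_pos: [499.9, 320.8, 113.5]
ee_rot: [180.0, -0.0, 62.1]
force: [-1.6, -1.4, 5.6]
gripper_width: 13.4
gripper_force: 25.0
```

```bash
cat >> h.py <<'E'
def tab():
    s=grab('side'); m=cv2.inRange(hs(s),(7,150,120),(22,255,255))[225:320,180:290]
    c=max(cv2.findContours(m,0,1)[0],key=cv2.contourArea); st=env.state()
    x,y,w,h=cv2.boundingRect(c); M=cv2.moments(c)
    print('tab area',cv2.contourArea(c),x+180,y+225,w,h,'yaw',st['ee_rot'][2],'q',st['qpos'][5],'tau',st['torque'],'F',st['force'],'w',st['gripper_width'])
E
python3 -c "
from h import *
tab()
s=grab('side')
for e in (0,.016):
  print(proj(s,[np.array([500.5,321.7,60])-np.array([.978,-.207,0])*(22+1000*e)]))"
```

```text
tab area 12.5 227 282 7 5 yaw 62.25621220276698 q 59.320273085735934 tau [-0.18113681  0.13669531 -0.11459008] F [-0.55614743 -0.97227038  6.50747834] w 13.626976573119437
[[229.07389237 284.28680768]]
[[234.4618523  287.21980881]]
```

Emit:
send_rows(grip=[-1,-1,-1,-1,-1,-1,-1,-1], xyz=[[0,0,0],[0,0,0],[0,0,0],[0,0,0],[0,0,0],[0,0,0],[0,0,0],[0,0,0]], yaw=[-5,-11,-17,-23,-29,-35,-40,-40])

```text
time_s: 16.88
ee_pos: [499.9, 320.9, 113.5]
ee_rot: [-180.0, -0.0, 22.1]
force: [-0.2, -1.4, 6.1]
gripper_width: 14.0
gripper_force: 25.0
```

```bash
python3 -c "
from h import *
tab()"
```

```text
tab area 30.5 227 283 9 7 yaw 22.263388214990943 q 99.31109377883043 tau [-0.12034929  0.30752351 -0.05813267] F [-1.79632392 -0.27911993  5.60360351] w 14.11637803999098
```

Emit:
send_rows(grip=[-1,-1,-1,-1,-1,-1], xyz=[[0,0,0],[0,0,0],[0,0,0],[0,0,0],[0,0,0],[0,0,0]], yaw=[-5,-10,-15,-20,-20,-20])

```text
time_s: 17.43
ee_pos: [499.8, 320.9, 113.5]
ee_rot: [-180.0, 0.0, 2.3]
force: [-1.9, -0.3, 5.7]
gripper_width: 13.8
gripper_force: 25.0
```

```bash
python3 -c "
from h import *
tab()"
```

```text
tab area 42.5 227 283 11 8 yaw 2.28647649356534 q 119.28263691039571 tau [-0.03083888  0.33917749 -0.10579922] F [-1.89890069 -0.84724605  5.08804578] w 14.021533069664379
```

Emit:
send_rows(grip=[-1,-1,-1,-1], xyz=[[0,0,0],[0,0,0],[0,0,0],[0,0,0]], yaw=[-4,-8,-11,-11])

```text
time_s: 17.82
ee_pos: [499.8, 321.0, 113.5]
ee_rot: [-180.0, 0.0, -8.8]
force: [-2.0, -1.4, 5.8]
gripper_width: 13.7
gripper_force: 25.0
```

```bash
python3 -c "
from h import *
tab();tab()"
```

```text
tab area 51.5 227 283 12 9 yaw -8.724279103214258 q 130.2971964459603 tau [-0.07475716  0.35356783 -0.11526229] F [-1.97686155 -0.14565206  4.46407268] w 13.929270933150514
tab area 52.5 227 283 12 9 yaw -8.71426973067953 q 130.28389147512058 tau [ 0.00077138  0.34326466 -0.09155527] F [-2.54892039 -0.90788622  5.6112763 ] w 13.604231249647668
```

Emit:
send_rows(grip=[-1,-1,-1,-1], xyz=[[0,0,0],[0,0,0],[0,0,0],[0,0,0]], yaw=[-2,-4,-4,-4])

```text
time_s: 18.25
ee_pos: [499.8, 321.0, 113.5]
ee_rot: [-180.0, 0.0, -12.7]
force: [-1.2, -0.3, 5.0]
gripper_width: 14.0
gripper_force: 25.0
```

```bash
python3 -c "
from h import *
tab();tab()"
```

```text
tab area 54.0 227 283 12 9 yaw -12.713862752739436 q 134.28004364147344 tau [-0.01687733  0.35793967 -0.14036016] F [-1.75577558 -0.72441748  6.33392171] w 13.819653414598266
tab area 52.0 227 284 12 8 yaw -12.71290683993144 q 134.28043429129346 tau [-0.06573256  0.34178316 -0.06614768] F [-2.26165447 -1.83053246  5.18847897] w 13.659908647425139
```

The tab area stopped growing between 3.1 and 3.16 rad, so the tab is right out. I'll let go and lift clear.

Emit:
send_rows(grip=[0,0,0,0,0,0,0,0], xyz=[[0,0,0],[0,0,0],[0,0,0],[0,0,0],[0,0,0],[0,0,0.02],[0,0,0.05],[0,0,0.08]], yaw=[0,0,0,0,0,0,0,0])

```text
time_s: 19.02
ee_pos: [499.3, 320.3, 192.8]
ee_rot: [179.9, 0.1, -12.8]
force: [0.1, 1.7, 0.2]
gripper_width: 45.9
gripper_force: 0.0
```

Emit:
send_rows(grip=[0,0,0,0,0], xyz=[[0,-0.02,0.02],[-0.01,-0.05,0.04],[-0.02,-0.08,0.04],[-0.02,-0.1,0.04],[-0.02,-0.1,0.04]], yaw=[0,0,0,0,0])

```text
time_s: 19.43
ee_pos: [479.3, 217.6, 233.7]
ee_rot: [179.9, -0.1, -13.0]
force: [-0.4, -0.0, -0.9]
gripper_width: 45.8
gripper_force: 0.0
```

```bash
python3 -c "
from h import *
tab();tab();s=grab('side');c=redbar(s,(190,260,215,300));print(cv2.boundingRect(c));print(env.state()['ee_pos'])"
```

```text
tab area 52.0 227 284 12 8 yaw -12.94140540052956 q 126.2728412807343 tau [ 0.01907849  0.01947753 -0.0213546 ] F [ 0.14940401 -0.06334671  0.24369277] w 45.70129532026968
tab area 52.0 227 284 12 8 yaw -12.880869666857144 q 126.2864498769509 tau [0.04580818 0.04407448 0.01329466] F [ 1.23311613 -0.42734266  0.30546585] w 45.572509436267694
(210, 244, 25, 21)
[480.20100101 221.20426734 232.90829701]
```

```bash
python3 -c "
from workcell import env
print(env.job_done())"
```

```text
the job is handed in; nothing more can be done
None
```

The connecting rod is home in the fixture with the clamp turned to about 3.16 rad and the orange tab fully out, the arm is clear of everything, and the job is handed in; no verdict came back.

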